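Fetch the tinner tin from behind the dispenser and the reel

TASK

The small round tin is needed, but it is hemmed in behind the white dispenser and the solder reel in the supply bay. First stand both of these upright, clear of the bay, on the black side mat; then take the tin out and set it flat in the aluminium coaster; only then put the dispenser and the reel back upright in the bay, each exactly where it stood before. Leave the side cutters, the jar lid and the yellow disc where they lie.

Things in the scene. Friction and masses are not known exactly. Their poses are not given: they have to be found in the camera images.
- dispenser: White upright push dispenser with a metal top, round, 62 mm diameter, 90 mm high, 0.2 kg, loose; grip round the body from above, about 50 mm above its foot. Origin: centre of the underside, z up. Starts upright in the front row of the bay.
- reel: Silver-grey reel of solder wire standing on end, about 55 mm diameter (61 mm over a short wire end), 61 mm high, 0.25 kg, loose; grip it from above across the flanges, about 40 mm above its foot. Origin: underside, within 4 mm of the axis, z up. Starts upright in the front row of the bay, beside the dispenser; which of them is left and which right varies, as does its yaw.
- tin: Small low round metal tin with red on its lid, 39 mm diameter, 17 mm high, loose. Origin: centre of the underside, z up. Starts in the bay behind the gap between dispenser and reel, about 5 mm from each. Grip it along the bay's y (free once the front row is cleared); only about 12 mm lie between it and the back wall.
- supply_bay: Fixed grey sheet-steel bay, open above and at the front (-x, to the robot): 104 mm deep (x), 226 mm wide (y), back and side walls 3 mm thick, 42 mm high, black-lined floor 3 mm above the bench. Origin: centre of the underside, x to the back wall, y to the left wall. Dispenser and reel start at about x -14, y +48 and -48 mm, the tin at x +17, y 0.
- side_mat: Fixed black rubber mat flat on the bench, 130 mm (its x) by 230 mm (its y), 3 mm thick: the side area. Origin: centre of the underside. There is room for both things side by side along y. It may lie to the left or the right.
- coaster: Fixed round aluminium coaster on the bench, 69 mm outer diameter, floor 3 mm above the bench, rim 6 mm high and 60 mm inside diameter. Origin: centre of the underside. The tin goes into the middle of it.
- cutters: Bystander: small side cutters with red handles, 114 x 40 x 9 mm, lying loose on the bench. Origin: about the middle, on the underside. Leave alone.
- lid: Bystander: grey tin screw lid, 50 mm diameter, 9 mm high, lying on the bench right of the bay. Origin: centre of the underside. Leave alone.
- wick: Bystander: flat yellow round disc of desoldering wick, 41 mm diameter, 9 mm high, lying on the bench left of the bay. Origin: centre of the underside. Leave alone.
There are look-alikes about, which are no part of the job. Of the things that look like the tin, the middle-sized one is meant.

How it is judged:
On the way, in this order (a step that is already met when the one before it is completed fails the run):
1. dispenser and reel both stand upright and released on the side mat, the tin still in the bay (x of dispenser in the frame of side_mat between -0.065 and 0.065 m and y of dispenser in the frame of side_mat between -0.115 and 0.115 m and z of each of dispenser, reel in the frame of side_mat below 0.01 m and angle between each of dispenser, reel's own z axis and vertical below 0.15 rad and linear speed of each of dispenser, reel below 0.03 m/s and contact force between the fingers and dispenser below 0.05 N and x of reel in the frame of side_mat between -0.065 and 0.065 m and y of reel in the frame of side_mat between -0.115 and 0.115 m and contact force between the fingers and reel below 0.05 N and distance of tin from where it was at the start of the episode below 0.03 m), for 0.2 s.
2. the tin lies flat and released in the coaster, while dispenser and reel still stand on the mat (horizontal distance between tin and coaster below 0.012 m and z of tin in the frame of coaster below 0.008 m and angle between tin's own z axis and vertical below 0.1 rad and linear speed of each of tin, dispenser, reel below 0.03 m/s and contact force between the fingers and tin below 0.05 N and x of dispenser in the frame of side_mat between -0.065 and 0.065 m and y of dispenser in the frame of side_mat between -0.115 and 0.115 m and z of each of dispenser, reel in the frame of side_mat below 0.01 m and angle between each of dispenser, reel's own z axis and vertical below 0.15 rad and contact force between the fingers and dispenser below 0.05 N and x of reel in the frame of side_mat between -0.065 and 0.065 m and y of reel in the frame of side_mat between -0.115 and 0.115 m and contact force between the fingers and reel below 0.05 N), for 0.2 s.
At the end, for the whole second after the job is handed in: Tin flat in the coaster, within 12 mm of its centre; dispenser and reel upright in the bay, each within 15 mm of where it stood at the start; all released and at rest (horizontal distance between tin and coaster below 0.012 m and z of tin in the frame of coaster below 0.008 m and angle between tin's own z axis and vertical below 0.1 rad and linear speed of each of tin, dispenser, reel below 0.03 m/s and contact force between the fingers and tin below 0.05 N and distance of each of dispenser, reel from where it was at the start of the episode below 0.015 m and angle between each of dispenser, reel's own z axis and vertical below 0.12 rad and contact force between the fingers and dispenser below 0.05 N and contact force between the fingers and reel below 0.05 N); the robot touches nothing.
It fails at once if the dispenser or the reel is tipped over (more than 0.6 rad) (angle between any of dispenser, reel's own z axis and vertical above 0.6 rad).
It fails at once if cutters, lid or wick is moved by more than 25 mm (distance of any of cutters, lid, wick from where it was at the start of the episode above 0.025 m).
It also fails if it takes over 128 s, if anything falls off the work surface, if the arm or the gripper's body presses on something with over 40 N, if the wrist force passes 120 N, or if a joint passes its speed limit or range.

ROBOT

A 7-joint arm with a two-finger parallel gripper is mounted at the origin on a cart in front of the work surface, level with it; the furniture and walls round the work are solid. World frame = base frame: x ahead of the robot, y to its left, z up, the work surface at z = 0. Lengths are in m, angles in rad, forces in N, time in s.
With the tool pointing down it reaches from about 0.35 to 0.9 m from the base axis. Payload 7.2 kg.
Tool frame: the origin (TCP) lies on the centre line of the jaws, within the pads' length; the fingertips stand 19 mm ahead of it and the grasp point (between the pads) is the TCP; z points along the fingers, x is the direction in which the jaws open and shut, and the axes are right-handed (so a half turn about z gives the same grasp; the last joint's range is limited). The gripper opens to 85 mm and grips with 20 to 120 N. Pads are 22 mm wide; open, the fingers measure 114 mm over their backs; the gripper's body (76 mm by 85 mm) begins 54 mm behind the grasp point. The pads swing forward as they close: fully open they stand 13 mm farther back than shut.
Start: joints at [1.058, 0.411, -0.013, 1.596, 0.006, 1.134, -0.082], TCP at [0.269, -0.564, 0.25] pointing down, gripper open.
Joint ranges: [-2.95, 2.95], [-0.29, 1.99], [-1.47, 1.44], [0.14, 2.54], [-1.03, 4.17], [0.13, 1.85], [-2.86, 2.86]. Speed limits (rad/s): [2.39, 2.39, 3.01, 3.01, 3.14, 3.14, 3.14].

INTERFACE

Orientations are given as a unit quaternion [w, x, y, z].
In Python, from workcell import monitor, cams, ticket gives the robot as it stands.
- The arm moves only by the tool send_rows, never from a script. Its argument "plan" is a list of rows, each an object with "offset": the shift along the tool's x, y, z in m, a list of three; "rotation": the turn, a rotation vector about the tool's x, y, z in degrees, a list of three; "fingers": the closure, from -1 (fully open) to 1 (shut), so that 0 is half open. A call has 1 to 10 rows; each row shifts and turns the commanded pose from where the row before left it, along the tool's axes as they then stand; what a row does not reach is not made up. A row lasts 1/10 s, in which the tool goes at most 50 mm and 8.59 degrees, less where a joint would pass 70% of its speed; a pose out of reach is approached as far as the arm can. A call is refused whole if a number of a shift passes 0.05 or a number of a turn 8.59, either way. A call with a gripper value outside its range is refused whole. The fingers move at their own pace and stop on an object; "squeeze" is the grip in N (left out, the last holds). Time passes only in rows, so rows that do not move let the fingers close. It gives the time, the measured TCP pose, the force and the opening at its end, in the units of the state.
- monitor.get_obs(): the state, without advancing time (a new reading comes with each control period).
- cams.grab_frame(name): name is "scene" or "top" or "wrist"; returns a dict with "image" (384x512x3 uint8, blue, green, red), "range_z" (384x512 float32, m along the optical axis (not along the pixel's ray), 0 where there is no reading), "fx", "fy", "cx", "cy" (pixels), "view" (4x4, takes a point from world to camera coordinates). Camera axes: x right, y down, z forward; pixel columns grow to the right and rows downward; lengths in m; the calibration is good to about 2 mm. The wrist camera is an equidistant fisheye: a pixel r from the principal point sees the ray r / f radians off the axis. A picture is of the moment at which its call begins.
- ticket.sign_off(): hands the job in, once; it reports no verdict.
The state is a dict: "time_s": time; "q": joint angles; "dq": joint speeds; "tau": joint torques, N m; "position": TCP position; "tool_rot": TCP orientation; "contact_force": force on the tool from outside, world axes, zero at the start; "wrist_torque": the same for the moment, N m; "grip_width": opening from 0.0 (shut) to 1.0 (fully open).
Only numpy, scipy, OpenCV 4.12 (cv2) and the standard library are available. Lean on these libraries where they do the work, as an engineer would, in place of code of your own. Each camera call takes 0.05 s, during which the arm holds its last target. There are 200 camera calls.

## Working session

There is one attempt and no reset: what is moved stays moved. The work goes in short steps, Python scripts to look and compute and a tool call to move; the robot and the scene stay as the last step left them, time stands still between calls to the robot, and variables do not carry over. Pictures are saved under pics/ and viewed, about 12 in all and at most 16, crops included, and the job is handed in when it is done.

Besides the shell and the picture viewer there is one more tool, called as a command line: name --argument value ..., lists and objects as JSON in quotes. send_rows: Moves the arm, as the interface text tells. Its arguments: {"type":"object","properties":{"plan":{"type":"array","items":{"type":"object","properties":{"offset":{"type":"array","items":{"type":"number"}},"rotation":{"type":"array","items":{"type":"number"}},"fingers":{"type":"number"}}}},"squeeze":{"type":"number"}},"required":["plan"]}

```bash
mkdir -p pics
cat > h.py <<'E'
import numpy as np, cv2
from workcell import monitor, cams, ticket
def cloud(f):
    z=f['range_z']; v,u=np.mgrid[:z.shape[0],:z.shape[1]]
    c=np.stack([(u-f['cx'])/f['fx']*z,(v-f['cy'])/f['fy']*z,z,np.ones_like(z)],-1)
    w=(c@np.linalg.inv(f['view']).T)[...,:3]; w[z==0]=np.nan
    return w
E
python3 - <<'E'
from h import *
import pickle
for n in('scene','top'):
    f=cams.grab_frame(n); cv2.imwrite(f'pics/{n}0.png',f['image']); pickle.dump(f,open(n+'0.pkl','wb'))
    print(n,f['fx'],f['cx'],f['cy'],np.linalg.inv(f['view']).round(3))
o=monitor.get_obs();print({k:np.round(v,3) for k,v in o.items()})
E
```

```text
scene 410.364083867845 249.29224554461624 202.91437884760663 [[-0.874 -0.321  0.364  0.133]
 [-0.485  0.61  -0.627  0.811]
 [-0.02  -0.725 -0.689  0.769]
 [ 0.     0.     0.     1.   ]]
top 473.39245845610924 253.17775988288466 194.71223429386015 [[ 0.009 -0.979  0.204  0.318]
 [-1.    -0.009 -0.     0.143]
 [ 0.002 -0.204 -0.979  1.102]
 [ 0.     0.     0.     1.   ]]
{'time_s': np.float64(0.1), 'q': array([ 1.058,  0.412, -0.013,  1.597,  0.006,  1.134, -0.082]), 'dq': array([-0.   , -0.002, -0.001, -0.003,  0.   ,  0.   ,  0.   ]), 'tau': array([ 2.0000e-03, -6.0183e+01,  6.8400e-01, -3.0009e+01,  1.4000e-02,
        6.0000e-03,  0.0000e+00]), 'position': array([ 0.269, -0.564,  0.25 ]), 'tool_rot': array([-0.   ,  0.846, -0.534, -0.001]), 'contact_force': array([ 0.008,  0.337, -0.244]), 'wrist_torque': array([ 0.049, -0.004,  0.008]), 'grip_width': np.float64(0.999)}
```

View pics/top0.png

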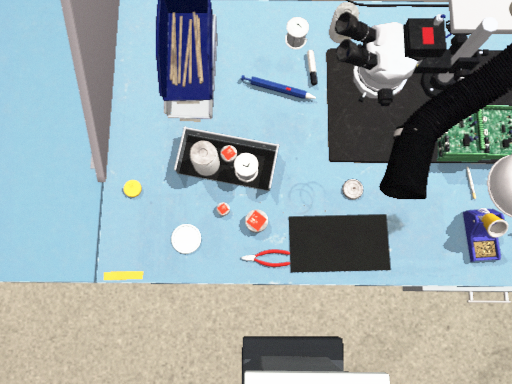

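View pics/scene0.png

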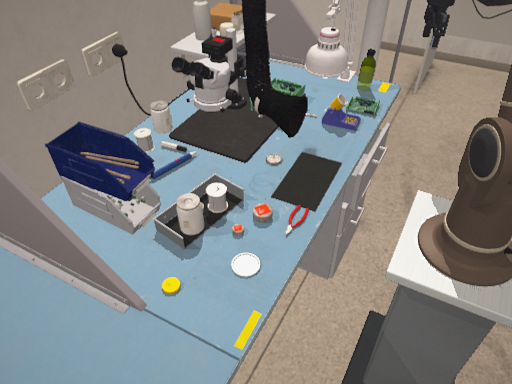

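The top view shows the bay centred near (228,160), with the dispenser at (205,155), the reel at (246,167) and the tin at (229,153). The mat is at (340,243). The disc at (186,240), about 30 px across, fits the 69 mm coaster. The lid is at (353,189), the wick at (132,188) and the cutters at (268,258). The look-alike tins are at (223,209) and (256,221).

Run:
```python
from h import *
import pickle
f=pickle.load(open('top0.pkl','rb')); w=cloud(f)
s=pickle.load(open('scene0.pkl','rb')); ws=cloud(s)
for n,(u,v) in dict(disp=(205,155),reel=(246,167),tin=(229,153),mat=(340,243),coaster=(186,240),lid=(353,189),cut=(270,258),small=(223,209),big=(256,221),bench=(300,190)).items(): print(n,w[v,u].round(4))
def circ(W,cen,r,zlo,zhi,name):
    m=(np.hypot(W[...,0]-cen[0],W[...,1]-cen[1])<r)&(W[...,2]>zlo)&(W[...,2]<zhi)
    p=W[m]
    if len(p)<5: print(name,'few');return
    (c,rr)=cv2.minEnclosingCircle(p[:,:2].astype(np.float32)); print(name,len(p),'encl',np.round(c,4),round(rr,4),'mean',p.mean(0).round(4), 'zmax',p[:,2].max().round(4))
for nm,W in(('top',w),('scene',ws)):
    circ(W,w[155,205],.06,.06,.12,nm+' disp')
    circ(W,w[155,205],.06,.083,.12,nm+' disptop')
    circ(W,w[167,246],.05,.055,.08,nm+' reel')
    circ(W,w[153,229],.025,.015,.024,nm+' tin')
    circ(W,w[240,186],.05,.0035,.02,nm+' coaster')
# bay walls at rim
for nm,W in(('top',w),('scene',ws)):
    m=(np.hypot(W[...,0]-w[160,228,0],W[...,1]-w[160,228,1])<.16)&(W[...,2]>.035)&(W[...,2]<.046)
    print(nm,'bayrim',m.sum(),[np.round(x,4) for x in cv2.minAreaRect(W[m][:,:2].astype(np.float32))])
# mat: dark pixels
g=f['image'].max(2); m=np.zeros_like(g); m[205:280,280:400]=(g[205:280,280:400]<60)*255
c=max(cv2.findContours(m,0,2)[0],key=cv2.contourArea)
q=cv2.boxPoints(cv2.minAreaRect(c)); print('mat',q.round(1)); 
P=np.array([w[int(np.clip(b,0,383)),int(a)] for a,b in q*0.96+q.mean(0)*0.04]);print(P.round(3),P.mean(0))
cv2.imwrite('pics/crop0.png',cv2.resize(f['image'][115:275,110:290],None,fx=4,fy=3.7,interpolation=2))
f2=cams.grab_frame('wrist');cv2.imwrite('pics/w0.png',f2['image']);print(f2['fx'],f2['cx'],f2['cy'])
```

```text
disp [0.6179 0.2502 0.0905]
reel [0.5986 0.1593 0.0631]
tin [0.6437 0.2007 0.022 ]
mat [ 0.4345 -0.0604  0.002 ]
coaster [0.4381 0.2975 0.0035]
lid [ 0.5619 -0.0935  0.0087]
cut [0.3985 0.1022 0.0004]
small [0.5101 0.2125 0.014 ]
big [0.4807 0.1354 0.0265]
bench [0.56   0.0311 0.001 ]
top disp 650 encl [0.6228 0.2549] 0.0311 mean [0.6189 0.2532 0.0892] zmax 0.098
top disptop 510 encl [0.6231 0.2553] 0.0289 mean [0.6228 0.2546 0.0932] zmax 0.098
top reel 435 encl [0.6064 0.1589] 0.028 mean [0.6058 0.1594 0.064 ] zmax 0.0698
top tin 196 encl [0.6447 0.2016] 0.0198 mean [0.6452 0.2015 0.0207] zmax 0.0239
top coaster 492 encl [0.4383 0.2975] 0.0497 mean [0.442  0.2967 0.0055] zmax 0.0125
scene disp 555 encl [0.6245 0.2584] 0.0311 mean [0.619  0.2643 0.0843] zmax 0.097
scene disptop 331 encl [0.6253 0.2568] 0.0294 mean [0.624  0.2584 0.0919] zmax 0.097
scene reel 242 encl [0.608  0.1616] 0.0285 mean [0.6074 0.1624 0.0623] zmax 0.0662
scene tin 13 encl [0.6366 0.1928] 0.0131 mean [0.6332 0.1955 0.0194] zmax 0.0226
scene coaster 211 encl [0.4441 0.299 ] 0.0356 mean [0.4441 0.3002 0.0049] zmax 0.0085
top bayrim 504 [array([0.6503, 0.2132]), array([0.2528, 0.143 ]), np.float64(79.4449)]
scene bayrim 518 [array([0.6742, 0.2063]), array([0.2446, 0.1922]), np.float64(79.7586)]
mat [[288.8 216.9]
 [387.8 214.6]
 [389.1 269.3]
 [290.1 271.6]]
[[ 0.494  0.056  0.005]
 [ 0.502 -0.169 -0.   ]
 [ 0.378 -0.166  0.004]
 [ 0.371  0.052  0.006]] [ 0.43627337 -0.05684559  0.00379865]
297.3186396354542 255.9134878416841 190.72101799178955
```

View pics/crop0.png

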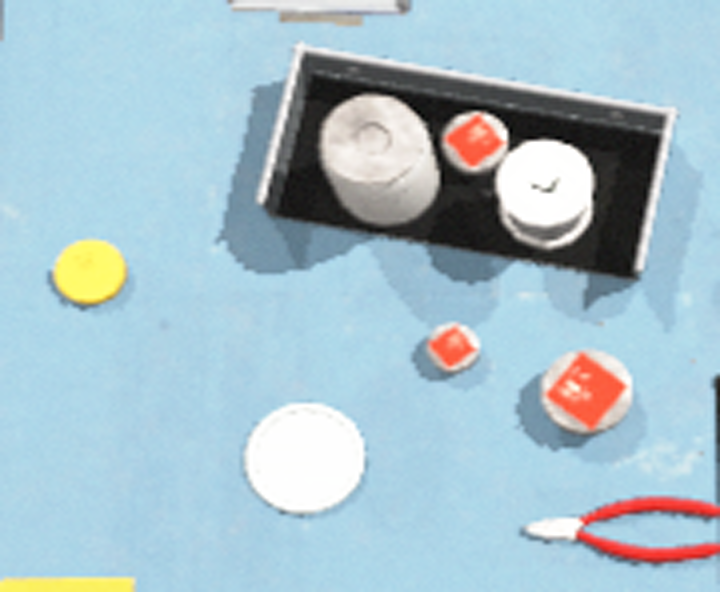

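The crop confirms the layout. The dispenser is the left one (top at 93 mm) and the reel the right (top at 64 mm), with the tin behind the gap. The bay is yawed about -10°. I'm turning the tool and moving towards the bay.

send_rows --plan '[{"offset": [0,0,0],"rotation": [0,0,7.1],"fingers": -1},{"offset": [0,0,0],"rotation": [0,0,7.1],"fingers": -1},{"offset": [0,0,0],"rotation": [0,0,7.1],"fingers": -1},{"offset": [0,0,0],"rotation": [0,0,7.1],"fingers": -1},{"offset": [0,0,0],"rotation": [0,0,7.1],"fingers": -1},{"offset": [-0.045,-0.01,0],"rotation": [0,0,0],"fingers": -1},{"offset": [-0.045,-0.01,0],"rotation": [0,0,0],"fingers": -1},{"offset": [-0.045,-0.01,0],"rotation": [0,0,0],"fingers": -1},{"offset": [-0.045,-0.01,0],"rotation": [0,0,0],"fingers": -1},{"offset": [-0.045,-0.01,0],"rotation": [0,0,0],"fingers": -1}]' --squeeze 40

```text
time_s: 1.15
position: [0.3576, -0.3494, 0.2502]
tool_rot: [-0.0, -0.643, 0.766, 0.0]
contact_force: [0.8, 0.5, -0.7]
grip_width: 0.999
```

send_rows --plan '[{"offset": [-0.045,-0.01,0]},{"offset": [-0.045,-0.01,0]},{"offset": [-0.045,-0.01,0]},{"offset": [-0.045,-0.01,0]},{"offset": [-0.045,-0.01,0]},{"offset": [-0.045,-0.01,0]},{"offset": [-0.045,-0.01,0]},{"offset": [-0.045,-0.01,0]},{"offset": [-0.045,-0.01,0]},{"offset": [-0.045,-0.01,0]}]'

```text
schema error: expected keys offset, rotation, fingers
```

```bash
cat >> h.py <<'E'
from scipy.spatial.transform import Rotation as Ro
def go(t,yaw=None):
    o=monitor.get_obs(); q=o['tool_rot']; R=Ro.from_quat([q[1],q[2],q[3],q[0]]).as_matrix()
    print('t',round(o['time_s'],1),'pos',np.round(o['position'],4),'xyaw',np.degrees(np.arctan2(R[1,0],R[0,0])).round(2),'tilt',np.degrees(np.arccos(-R[2,2])).round(2),'F',np.round(o['contact_force'],1),'w',round(float(o['grip_width']),3),'q7',o['q'][6].round(2))
    for p in t: print('tool delta to',p,(R.T@(np.array(p)-o['position'])).round(4))
def wr(name):
    f=cams.grab_frame('wrist'); cv2.imwrite(f'pics/{name}.png',f['image']); return f
def ray(f,u,v,z):
    # fisheye pixel to world point on plane z
    a=np.array([u-f['cx'],v-f['cy']])/[f['fx'],f['fy']]; r=np.hypot(*a); d=np.array([*(a/r*np.sin(r)),np.cos(r)])
    M=np.linalg.inv(f['view']); d=M[:3,:3]@d; c=M[:3,3]; return c+d*(z-c[2])/d[2]
E
python3 -c "
from h import *
go([[.6235,.256,.25]])
import pickle
f=wr('w1');pickle.dump(f,open('w1.pkl','wb'))"
```

```text
t 1.1 pos [ 0.3576 -0.3494  0.2502] xyaw -100.02 tilt 0.0 F [ 0.8  0.5 -0.7] w 0.999 q7 -1.07
tool delta to [0.6235, 0.256, 0.25] [-6.425e-01 -1.566e-01  2.000e-04]
```

View pics/w1.png

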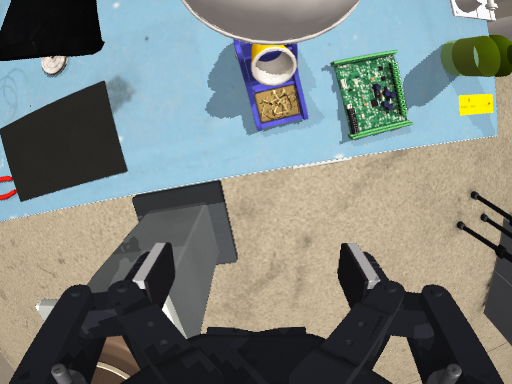

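The wrist view shows both fingers, with the mat at the left (60,140) and nothing in the way. I'll continue with full rows.

send_rows --plan '[{"offset": [-0.046,-0.0112,0],"rotation": [0,0,0],"fingers": -1},{"offset": [-0.046,-0.0112,0],"rotation": [0,0,0],"fingers": -1},{"offset": [-0.046,-0.0112,0],"rotation": [0,0,0],"fingers": -1},{"offset": [-0.046,-0.0112,0],"rotation": [0,0,0],"fingers": -1},{"offset": [-0.046,-0.0112,0],"rotation": [0,0,0],"fingers": -1},{"offset": [-0.046,-0.0112,0],"rotation": [0,0,0],"fingers": -1},{"offset": [-0.046,-0.0112,0],"rotation": [0,0,0],"fingers": -1},{"offset": [-0.046,-0.0112,0],"rotation": [0,0,0],"fingers": -1},{"offset": [-0.046,-0.0112,0],"rotation": [0,0,0],"fingers": -1},{"offset": [-0.046,-0.0112,0],"rotation": [0,0,0],"fingers": -1}]'

```text
time_s: 2.2
position: [0.5481, 0.0837, 0.2502]
tool_rot: [-0.0, -0.643, 0.766, -0.0]
contact_force: [0.7, -0.8, 0.6]
grip_width: 0.999
```

send_rows --plan '[{"offset": [-0.046,-0.0112,0],"rotation": [0,0,0],"fingers": -1},{"offset": [-0.046,-0.0112,0],"rotation": [0,0,0],"fingers": -1},{"offset": [-0.046,-0.0112,0],"rotation": [0,0,0],"fingers": -1},{"offset": [-0.04,-0.0112,0],"rotation": [0,0,0],"fingers": -1},{"offset": [0,0,0],"rotation": [0,0,0],"fingers": -1},{"offset": [0,0,0],"rotation": [0,0,0],"fingers": -1}]'

```text
time_s: 2.8
position: [0.6223, 0.2506, 0.2491]
tool_rot: [-0.001, -0.643, 0.765, 0.0]
contact_force: [1.1, -1.5, 0.0]
grip_width: 0.999
```

```bash
python3 -c "
from h import *
go([[.6235,.256,.25]])
import pickle
f=wr('w2');pickle.dump(f,open('w2.pkl','wb'))"
```

```text
t 2.8 pos [0.6223 0.2506 0.2491] xyaw -99.9 tilt 0.1 F [ 1.1 -1.5  0. ] w 0.999 q7 -2.33
tool delta to [0.6235, 0.256, 0.25] [-0.0056 -0.0002 -0.0009]
```

View pics/w2.png

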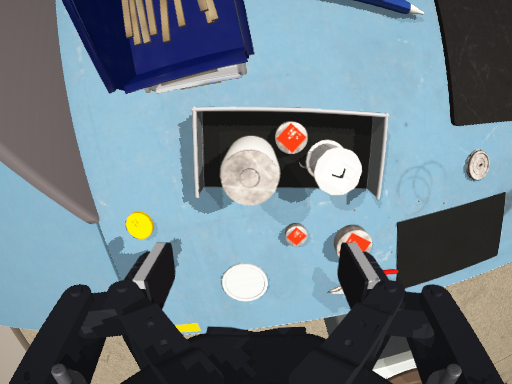

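The view is aligned with the bay: dispenser top at (250,177), reel top at (338,172), tin at (291,135), coaster at (245,282). I'll cast rays for a cross-check.

```bash
python3 -c "
from h import *
import pickle
f=pickle.load(open('w2.pkl','rb'))
for n,u,v,z in(('disp',250,177,.093),('reel',338,172,.064),('tin',291,134,.02),('coaster',245,282,.006),('bayL',197,109,.042),('bayR',385,114,.042)): print(n,ray(f,u,v,z).round(4))
cv2.imwrite('pics/w2c.png',cv2.resize(f['image'][100:310,180:400],None,fx=3.5,fy=2.8,interpolation=2))
"
```

```text
disp [0.6246 0.2544 0.093 ]
reel [0.6065 0.1598 0.064 ]
tin [0.65   0.2014 0.02  ]
coaster [0.4445 0.2961 0.006 ]
bayL [0.6995 0.3023 0.042 ]
bayR [0.6612 0.0877 0.042 ]
```

View pics/w2c.png

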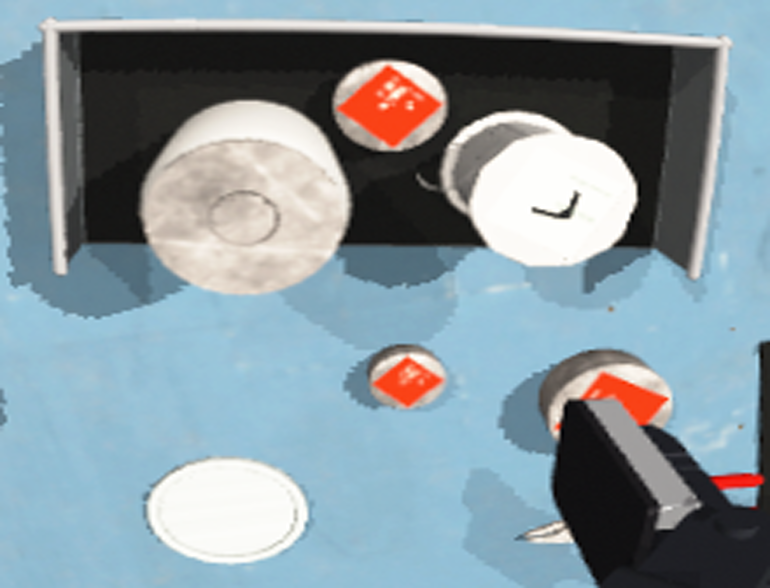

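The dispenser estimates agree to about 2 mm. The reel's wire end points towards the dispenser (+y), so I'll grip the reel along the bay's x later. First the dispenser.

send_rows --plan '[{"offset": [-0.005,-0.001,0.03],"rotation": [0,0,0],"fingers": -0.8},{"offset": [0,0,0.03],"rotation": [0,0,0],"fingers": -0.8},{"offset": [0,0,0.03],"rotation": [0,0,0],"fingers": -0.8},{"offset": [0,0,0],"rotation": [0,0,0],"fingers": -0.8},{"offset": [0,0,0],"rotation": [0,0,0],"fingers": -0.8}]'

```text
time_s: 3.35
position: [0.6248, 0.2529, 0.1609]
tool_rot: [-0.0, -0.642, 0.767, -0.0]
contact_force: [1.0, 0.1, 0.7]
grip_width: 0.9
```

```bash
python3 -c "
from h import *
go([[.624,.2555,.053]])
"
```

```text
t 3.4 pos [0.6248 0.2529 0.1609] xyaw -100.12 tilt 0.04 F [1.  0.1 0.7] w 0.9 q7 -2.36
tool delta to [0.624, 0.2555, 0.053] [-0.0025  0.0012  0.1079]
```

send_rows --plan '[{"offset": [-0.0025,0.001,0.02],"rotation": [0,0,0],"fingers": -0.8},{"offset": [0,0,0.02],"rotation": [0,0,0],"fingers": -0.8},{"offset": [0,0,0.02],"rotation": [0,0,0],"fingers": -0.8},{"offset": [0,0,0.02],"rotation": [0,0,0],"fingers": -0.8},{"offset": [0,0,0.016],"rotation": [0,0,0],"fingers": -0.8},{"offset": [0,0,0.012],"rotation": [0,0,0],"fingers": -0.8},{"offset": [0,0,0],"rotation": [0,0,0],"fingers": -0.8},{"offset": [0,0,0],"rotation": [0,0,0],"fingers": -0.8}]'

```text
time_s: 4.15
position: [0.6244, 0.2573, 0.0531]
tool_rot: [0.0, -0.643, 0.766, -0.0]
contact_force: [-1.0, 0.2, 0.8]
grip_width: 0.902
```

send_rows --plan '[{"offset": [0,0,0],"rotation": [0,0,0],"fingers": -0.6},{"offset": [0,0,0],"rotation": [0,0,0],"fingers": -0.5},{"offset": [0,0,0],"rotation": [0,0,0],"fingers": -0.45},{"offset": [0,0,0],"rotation": [0,0,0],"fingers": -0.4},{"offset": [0,0,0],"rotation": [0,0,0],"fingers": -0.2},{"offset": [0,0,0],"rotation": [0,0,0],"fingers": 0},{"offset": [0,0,0],"rotation": [0,0,0],"fingers": 0}]'

```text
time_s: 4.85
position: [0.6243, 0.2569, 0.0533]
tool_rot: [0.0, -0.643, 0.766, -0.0]
contact_force: [-1.8, -2.9, 6.3]
grip_width: 0.703
```

```bash
python3 -c "
from h import *
go([[.624,.2555,.053]])
"
```

```text
t 4.8 pos [0.6243 0.2569 0.0533] xyaw -100.03 tilt 0.05 F [-1.8 -2.9  6.3] w 0.703 q7 -2.4
tool delta to [0.624, 0.2555, 0.053] [0.0015 0.0001 0.0003]
```

send_rows --plan '[{"offset": [0,0,-0.01],"rotation": [0,0,0],"fingers": 0.1},{"offset": [0,0,-0.02],"rotation": [0,0,0],"fingers": 0.1},{"offset": [0,0,-0.03],"rotation": [0,0,0],"fingers": 0.1},{"offset": [0,0,-0.03],"rotation": [0,0,0],"fingers": 0.1},{"offset": [0.01,0.003,-0.02],"rotation": [0,0,0],"fingers": 0.1},{"offset": [0.02,0.006,0],"rotation": [0,0,0],"fingers": 0.1},{"offset": [0.03,0.009,0],"rotation": [0,0,0],"fingers": 0.1},{"offset": [0.04,0.012,0],"rotation": [0,0,0],"fingers": 0.1},{"offset": [0.04,0.012,0],"rotation": [0,0,0],"fingers": 0.1},{"offset": [0.04,0.012,0],"rotation": [0,0,0],"fingers": 0.1}]'

```text
time_s: 5.85
position: [0.5384, 0.088, 0.1625]
tool_rot: [-0.0, -0.643, 0.766, -0.0]
contact_force: [0.1, -0.4, -2.9]
grip_width: 0.705
```

send_rows --plan '[{"offset": [0.04,0.012,0],"rotation": [0,0,0],"fingers": 0.1},{"offset": [0.04,0.012,0],"rotation": [0,0,0],"fingers": 0.1},{"offset": [0.04,0.013,0],"rotation": [0,0,0],"fingers": 0.1},{"offset": [0.035,0.013,0],"rotation": [0,0,0],"fingers": 0.1},{"offset": [0.03,0.013,0],"rotation": [0,0,0],"fingers": 0.1},{"offset": [0.02,0.01,0],"rotation": [0,0,0],"fingers": 0.1},{"offset": [0.007,0.005,0],"rotation": [0,0,0],"fingers": 0.1},{"offset": [0,0,0],"rotation": [0,0,0],"fingers": 0.1},{"offset": [0,0,0],"rotation": [0,0,0],"fingers": 0.1}]'

```text
time_s: 6.75
position: [0.4266, -0.105, 0.1626]
tool_rot: [0.001, -0.643, 0.766, -0.0]
contact_force: [-0.2, 0.1, -1.5]
grip_width: 0.7
```

```bash
python3 -c "
from h import *
go([[.438,-.108,.053]])
wr('w3')
"
```

```text
t 6.8 pos [ 0.4266 -0.105   0.1626] xyaw -99.96 tilt 0.07 F [-0.2  0.1 -1.5] w 0.7 q7 -1.69
tool delta to [0.438, -0.108, 0.053] [ 0.0011 -0.0116  0.1096]
```

View pics/w3.png

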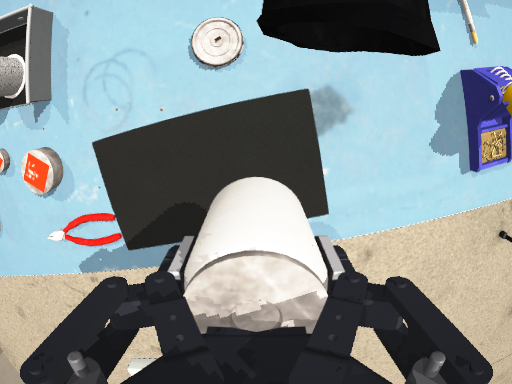

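The dispenser is held upright above the mat, at about (255,230) in the picture. I'm correcting x and lowering it.

send_rows --plan '[{"offset": [0.001,-0.0115,0.02],"rotation": [0,0,0],"fingers": 0.1},{"offset": [0,0,0.025],"rotation": [0,0,0],"fingers": 0.1},{"offset": [0,0,0.025],"rotation": [0,0,0],"fingers": 0.1},{"offset": [0,0,0.02],"rotation": [0,0,0],"fingers": 0.1},{"offset": [0,0,0.01],"rotation": [0,0,0],"fingers": 0.1},{"offset": [0,0,0.005],"rotation": [0,0,0],"fingers": 0.1},{"offset": [0,0,0.002],"rotation": [0,0,0],"fingers": 0.1},{"offset": [0,0,0],"rotation": [0,0,0],"fingers": 0.1}]'

```text
time_s: 7.6
position: [0.4375, -0.1088, 0.0557]
tool_rot: [0.0, -0.643, 0.766, -0.0]
contact_force: [-0.3, -0.3, -2.8]
grip_width: 0.698
```

```bash
python3 -c "
from h import *
go([[.438,-.108,.053]])
"
```

```text
t 7.6 pos [ 0.4375 -0.1088  0.0557] xyaw -99.99 tilt 0.05 F [-0.3 -0.3 -2.8] w 0.698 q7 -1.77
tool delta to [0.438, -0.108, 0.053] [-0.0009 -0.0003  0.0027]
```

send_rows --plan '[{"offset": [0,0,0.002],"rotation": [0,0,0],"fingers": 0.1},{"offset": [0,0,0.001],"rotation": [0,0,0],"fingers": 0.1},{"offset": [0,0,0],"rotation": [0,0,0],"fingers": 0.1},{"offset": [0,0,0],"rotation": [0,0,0],"fingers": -0.3},{"offset": [0,0,0],"rotation": [0,0,0],"fingers": -0.6},{"offset": [0,0,0],"rotation": [0,0,0],"fingers": -0.9},{"offset": [0,0,0],"rotation": [0,0,0],"fingers": -1},{"offset": [0,0,0],"rotation": [0,0,0],"fingers": -1}]'

```text
time_s: 8.4
position: [0.437, -0.109, 0.0523]
tool_rot: [0.0, -0.643, 0.766, -0.0]
contact_force: [0.5, -0.6, -0.2]
grip_width: 0.999
```

send_rows --plan '[{"offset": [0,0,-0.01],"rotation": [0,0,0],"fingers": -1},{"offset": [0,0,-0.02],"rotation": [0,0,0],"fingers": -1},{"offset": [0,0,-0.03],"rotation": [0,0,0],"fingers": -1},{"offset": [0,0,-0.04],"rotation": [0,0,0],"fingers": -1},{"offset": [0,0,-0.02],"rotation": [0,0,-8.5],"fingers": -1},{"offset": [0,0,0],"rotation": [0,0,-8.5],"fingers": -1},{"offset": [0,0,0],"rotation": [0,0,-8.5],"fingers": -1},{"offset": [0,0,0],"rotation": [0,0,-8.5],"fingers": -1},{"offset": [0,0,0],"rotation": [0,0,-8.5],"fingers": -1},{"offset": [0,0,0],"rotation": [0,0,-8.5],"fingers": -1}]'

```text
time_s: 9.4
position: [0.4369, -0.109, 0.173]
tool_rot: [0.0, 0.911, -0.412, 0.0]
contact_force: [-0.2, 0.3, -0.3]
grip_width: 1.0
```

send_rows --plan '[{"offset": [0,0,0],"rotation": [0,0,-8.5],"fingers": -1},{"offset": [0,0,0],"rotation": [0,0,-8.5],"fingers": -1},{"offset": [0,0,0],"rotation": [0,0,-8.5],"fingers": -1},{"offset": [0,0,0],"rotation": [0,0,-8.5],"fingers": -1},{"offset": [0,0,0],"rotation": [0,0,-5.0],"fingers": -1},{"offset": [0,0,0],"rotation": [0,0,0],"fingers": -1},{"offset": [0,0,0],"rotation": [0,0,0],"fingers": -1}]'

```text
time_s: 10.1
position: [0.4369, -0.1091, 0.1727]
tool_rot: [0.0, 0.996, -0.089, 0.0]
contact_force: [-0.1, 0.6, -0.1]
grip_width: 1.002
```

```bash
python3 -c "
from h import *
go([[.607,.160,.16]])
f=cams.grab_frame('top');w=cloud(f)
m=(np.hypot(w[...,0]-.438,w[...,1]+.108)<.06)&(w[...,2]>.06)&(w[...,2]<.098);p=w[m]
print(m.sum(),p.mean(0) if m.any() else '',cv2.minEnclosingCircle(p[:,:2].astype(np.float32)))
"
```

```text
t 10.1 pos [ 0.4369 -0.1091  0.1727] xyaw -10.18 tilt 0.02 F [-0.1  0.6 -0.1] w 1.002 q7 -0.21
tool delta to [0.607, 0.16, 0.16] [ 0.1199 -0.2949  0.0127]
598 [ 0.4348332  -0.10236026  0.0895775 ] ((0.43642696738243103, -0.10875944048166275), 0.030729087069630623)
```

The dispenser stands on the mat at (0.436,-0.109). Next the reel, gripped along the bay's x.

send_rows --plan '[{"offset": [0.015,-0.037,0],"rotation": [0,0,0],"fingers": -0.75},{"offset": [0.015,-0.037,0],"rotation": [0,0,0],"fingers": -0.75},{"offset": [0.015,-0.037,0],"rotation": [0,0,0],"fingers": -0.75},{"offset": [0.015,-0.037,0],"rotation": [0,0,0],"fingers": -0.75},{"offset": [0.015,-0.037,0],"rotation": [0,0,0],"fingers": -0.75},{"offset": [0.015,-0.037,0],"rotation": [0,0,0],"fingers": -0.75},{"offset": [0.015,-0.037,0],"rotation": [0,0,0],"fingers": -0.75},{"offset": [0.015,-0.036,0],"rotation": [0,0,0],"fingers": -0.75},{"offset": [0,0,0],"rotation": [0,0,0],"fingers": -0.75},{"offset": [0,0,0],"rotation": [0,0,0],"fingers": -0.75}]'

```text
time_s: 11.15
position: [0.6061, 0.1618, 0.1718]
tool_rot: [0.0, 0.996, -0.087, -0.001]
contact_force: [-0.3, -0.1, 0.4]
grip_width: 0.875
```

```bash
python3 -c "
from h import *
go([[.607,.160,.043]])
wr('w4')
"
```

```text
t 11.2 pos [0.6061 0.1618 0.1718] xyaw -9.98 tilt 0.06 F [-0.3 -0.1  0.4] w 0.875 q7 -0.78
tool delta to [0.607, 0.16, 0.043] [0.0013 0.0016 0.1288]
```

View pics/w4.png

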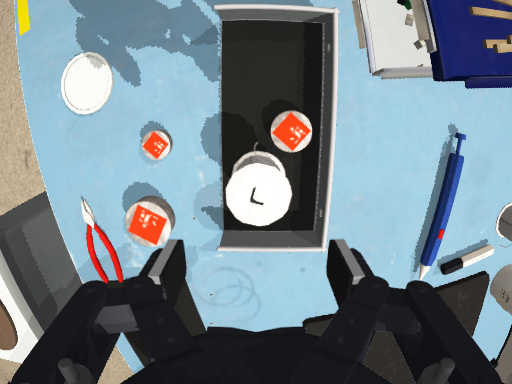

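The reel is centred between the jaws (top at (258,193)). Its wire end, at (254,148), is off the pads. I'm lowering and gripping.

send_rows --plan '[{"offset": [0.001,0.0015,0.03],"rotation": [0,0,0],"fingers": -0.75},{"offset": [0,0,0.03],"rotation": [0,0,0],"fingers": -0.75},{"offset": [0,0,0.02],"rotation": [0,0,0],"fingers": -0.75},{"offset": [0,0,0.02],"rotation": [0,0,0],"fingers": -0.75},{"offset": [0,0,0.017],"rotation": [0,0,0],"fingers": -0.75},{"offset": [0,0,0.012],"rotation": [0,0,0],"fingers": -0.75},{"offset": [0,0,0],"rotation": [0,0,0],"fingers": -0.75},{"offset": [0,0,0],"rotation": [0,0,0],"fingers": -0.75}]'

```text
time_s: 12.0
position: [0.6074, 0.1589, 0.0437]
tool_rot: [-0.0, 0.996, -0.087, 0.0]
contact_force: [0.6, -0.3, 0.6]
grip_width: 0.875
```

send_rows --plan '[{"offset": [0,0,0],"rotation": [0,0,0],"fingers": -0.55},{"offset": [0,0,0],"rotation": [0,0,0],"fingers": -0.45},{"offset": [0,0,0],"rotation": [0,0,0],"fingers": -0.38},{"offset": [0,0,0],"rotation": [0,0,0],"fingers": -0.3},{"offset": [0,0,0],"rotation": [0,0,0],"fingers": -0.2},{"offset": [0,0,0],"rotation": [0,0,0],"fingers": 0.1},{"offset": [0,0,0],"rotation": [0,0,0],"fingers": 0.2}]'

```text
time_s: 12.7
position: [0.6074, 0.1591, 0.0439]
tool_rot: [-0.0, 0.996, -0.087, 0.0]
contact_force: [-1.0, -0.1, 5.7]
grip_width: 0.632
```

```bash
python3 -c "
from h import *
go([[.607,.160,.043],[.438,.003,.163]])
"
```

```text
t 12.7 pos [0.6074 0.1591 0.0439] xyaw -10.01 tilt 0.04 F [-1.  -0.1  5.7] w 0.632 q7 -0.85
tool delta to [0.607, 0.16, 0.043] [-0.0006 -0.0008  0.0009]
tool delta to [0.438, 0.003, 0.163] [-0.1396  0.1832 -0.1193]
```

send_rows --plan '[{"offset": [0,0,-0.01],"rotation": [0,0,0],"fingers": 0.2},{"offset": [0,0,-0.02],"rotation": [0,0,0],"fingers": 0.2},{"offset": [0,0,-0.03],"rotation": [0,0,0],"fingers": 0.2},{"offset": [0,0,-0.03],"rotation": [0,0,0],"fingers": 0.2},{"offset": [-0.01,0.013,-0.03],"rotation": [0,0,0],"fingers": 0.2},{"offset": [-0.02,0.026,0],"rotation": [0,0,0],"fingers": 0.2},{"offset": [-0.025,0.033,0],"rotation": [0,0,0],"fingers": 0.2},{"offset": [-0.025,0.033,0],"rotation": [0,0,0],"fingers": 0.2},{"offset": [-0.025,0.033,0],"rotation": [0,0,0],"fingers": 0.2},{"offset": [-0.02,0.026,0],"rotation": [0,0,0],"fingers": 0.2}]'

```text
time_s: 13.7
position: [0.453, 0.0176, 0.1631]
tool_rot: [0.001, 0.996, -0.088, -0.001]
contact_force: [1.0, -1.1, -3.4]
grip_width: 0.631
```

send_rows --plan '[{"offset": [-0.015,0.019,0],"rotation": [0,0,0],"fingers": 0.2},{"offset": [0,0,0.01],"rotation": [0,0,0],"fingers": 0.2},{"offset": [0,0,0.03],"rotation": [0,0,0],"fingers": 0.2},{"offset": [0,0,0.03],"rotation": [0,0,0],"fingers": 0.2},{"offset": [0,0,0.025],"rotation": [0,0,0],"fingers": 0.2},{"offset": [0,0,0],"rotation": [0,0,0],"fingers": 0.2},{"offset": [0,0,0],"rotation": [0,0,0],"fingers": 0.2}]'

```text
time_s: 14.4
position: [0.4375, 0.0039, 0.0684]
tool_rot: [-0.0, 0.996, -0.087, -0.001]
contact_force: [-0.2, -0.4, -4.0]
grip_width: 0.635
```

```bash
python3 -c "
from h import *
go([[.438,.001,.044]])
"
```

```text
t 14.4 pos [0.4375 0.0039 0.0684] xyaw -9.95 tilt 0.07 F [-0.2 -0.4 -4. ] w 0.635 q7 -0.63
tool delta to [0.438, 0.001, 0.044] [0.0011 0.0027 0.0244]
```

send_rows --plan '[{"offset": [0,0.002,0.01],"rotation": [0,0,0],"fingers": 0.2},{"offset": [0,0,0.008],"rotation": [0,0,0],"fingers": 0.2},{"offset": [0,0,0.004],"rotation": [0,0,0],"fingers": 0.2},{"offset": [0,0,0.002],"rotation": [0,0,0],"fingers": 0.2},{"offset": [0,0,0.001],"rotation": [0,0,0],"fingers": 0.2},{"offset": [0,0,0],"rotation": [0,0,0],"fingers": -0.2},{"offset": [0,0,0],"rotation": [0,0,0],"fingers": -0.6},{"offset": [0,0,0],"rotation": [0,0,0],"fingers": -0.9},{"offset": [0,0,0],"rotation": [0,0,0],"fingers": -1},{"offset": [0,0,0],"rotation": [0,0,0],"fingers": -1}]'

```text
time_s: 15.4
position: [0.4373, 0.0012, 0.0434]
tool_rot: [-0.0, 0.996, -0.087, 0.0]
contact_force: [0.5, -0.2, 0.3]
grip_width: 0.999
```

send_rows --plan '[{"offset": [0,0,-0.01],"rotation": [0,0,0],"fingers": -1},{"offset": [0,0,-0.02],"rotation": [0,0,0],"fingers": -1},{"offset": [0,0,-0.03],"rotation": [0,0,0],"fingers": -1},{"offset": [0,0,-0.04],"rotation": [0,0,0],"fingers": -1},{"offset": [0,0,-0.02],"rotation": [0,0,8.5],"fingers": -1},{"offset": [0,0,0],"rotation": [0,0,8.5],"fingers": -1},{"offset": [0,0,0],"rotation": [0,0,8.5],"fingers": -1},{"offset": [0,0,0],"rotation": [0,0,8.5],"fingers": -1},{"offset": [0,0,0],"rotation": [0,0,8.5],"fingers": -1},{"offset": [0,0,0],"rotation": [0,0,8.5],"fingers": -1}]'

```text
time_s: 16.4
position: [0.437, 0.0013, 0.164]
tool_rot: [-0.0, 0.86, -0.51, 0.0]
contact_force: [-0.5, -0.1, -0.9]
grip_width: 1.0
```

send_rows --plan '[{"offset": [0,0,0],"rotation": [0,0,8.5],"fingers": -1},{"offset": [0,0,0],"rotation": [0,0,8.5],"fingers": -1},{"offset": [0,0,0],"rotation": [0,0,8.5],"fingers": -1},{"offset": [0,0,0],"rotation": [0,0,8.5],"fingers": -1},{"offset": [0,0,0],"rotation": [0,0,5.0],"fingers": -1},{"offset": [0,0,0],"rotation": [0,0,0],"fingers": -1},{"offset": [0,0,0],"rotation": [0,0,0],"fingers": -1}]'

```text
time_s: 17.1
position: [0.4371, 0.0014, 0.1637]
tool_rot: [0.0, -0.644, 0.765, -0.0]
contact_force: [-0.8, -0.5, -0.0]
grip_width: 1.001
```

```bash
python3 -c "
from h import *
go([[.646,.2015,.16]])
f=cams.grab_frame('top');w=cloud(f)
def c(x,y,r,lo,hi):
  m=(np.hypot(w[...,0]-x,w[...,1]-y)<r)&(w[...,2]>lo)&(w[...,2]<hi);p=w[m]
  print(m.sum(),p.mean(0).round(4),cv2.minEnclosingCircle(p[:,:2].astype(np.float32)))
c(.438,-.108,.05,.06,.098);c(.438,.001,.05,.055,.075);c(.645,.2015,.025,.015,.024)
"
```

```text
t 17.1 pos [0.4371 0.0014 0.1637] xyaw -99.84 tilt 0.03 F [-0.8 -0.5 -0. ] w 1.001 q7 -1.96
tool delta to [0.646, 0.2015, 0.16] [-0.2329 -0.1716  0.0039]
0 [nan nan nan] ((0.0, 0.0), 0.0)
239 [0.4257 0.0077 0.0644] ((0.43179967999458313, 0.003736387938261032), 0.026491791009902954)
192 [0.6445 0.2017 0.0205] ((0.6454887986183167, 0.2018200010061264), 0.019625557586550713)<string>:7: RuntimeWarning: Mean of empty slice.
  ret = um.true_divide(
```

The reel stands on the mat; the dispenser is hidden from the top camera by the arm just now. I'm moving over the tin with the fingers along the bay's y.

send_rows --plan '[{"offset": [-0.03,-0.022,0],"rotation": [0,0,0],"fingers": -0.4},{"offset": [-0.03,-0.022,0],"rotation": [0,0,0],"fingers": -0.4},{"offset": [-0.03,-0.022,0],"rotation": [0,0,0],"fingers": -0.4},{"offset": [-0.03,-0.022,0],"rotation": [0,0,0],"fingers": -0.4},{"offset": [-0.03,-0.022,0],"rotation": [0,0,0],"fingers": -0.4},{"offset": [-0.03,-0.022,0],"rotation": [0,0,0],"fingers": -0.4},{"offset": [-0.03,-0.022,0],"rotation": [0,0,0],"fingers": -0.4},{"offset": [-0.023,-0.018,0.03],"rotation": [0,0,0],"fingers": -0.4},{"offset": [0,0,0],"rotation": [0,0,0],"fingers": -0.4},{"offset": [0,0,0],"rotation": [0,0,0],"fingers": -0.4}]'

```text
time_s: 18.15
position: [0.6461, 0.2007, 0.1318]
tool_rot: [-0.001, -0.643, 0.765, 0.001]
contact_force: [-0.4, -1.0, -0.4]
grip_width: 0.701
```

```bash
python3 -c "
from h import *
f=wr('w5')
g=cams.grab_frame('top');w=cloud(g)
def c(x,y,r,lo,hi):
  m=(np.hypot(w[...,0]-x,w[...,1]-y)<r)&(w[...,2]>lo)&(w[...,2]<hi);p=w[m]
  if len(p):print(m.sum(),p.mean(0).round(4),cv2.minEnclosingCircle(p[:,:2].astype(np.float32)))
c(.438,-.108,.05,.06,.098);c(.438,.001,.05,.055,.075)
hs=cv2.cvtColor(f['image'],cv2.COLOR_BGR2HSV); m=cv2.inRange(hs,(0,150,120),(12,255,255))
for k in cv2.findContours(m,0,2)[0]:
  if cv2.contourArea(k)>150:
    (u,v),s,a=cv2.minAreaRect(k);print('red',u,v,s,ray(f,u,v,.02).round(4))
go([[.646,.2015,.027]])
"
```

```text
42 [0.4241 0.0212 0.0643] ((0.42642784118652344, 0.01899239420890808), 0.016727255657315254)
red 264.5 311.5 (20.24655532836914, 15.254255294799805) [0.5175 0.2125 0.02  ]
red 252.33447265625 193.6862030029297 (29.979421615600586, 30.477693557739258) [0.6452 0.2024 0.02  ]
t 18.2 pos [0.6469 0.1998 0.134 ] xyaw -100.02 tilt 0.03 F [-0.2 -0.1  0.3] w 0.704 q7 -2.29
tool delta to [0.646, 0.2015, 0.027] [-0.0015  0.0012  0.107 ]
```

View pics/w5.png

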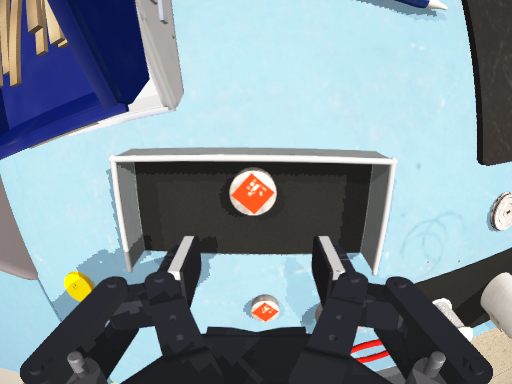

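The tin at (252,194) is alone in the bay. The dispenser and reel stand on the mat at the lower right. I'm lowering onto the tin.

send_rows --plan '[{"offset": [-0.002,0.0018,0.025],"rotation": [0,0,0],"fingers": -0.4},{"offset": [0,0,0.025],"rotation": [0,0,0],"fingers": -0.4},{"offset": [0,0,0.02],"rotation": [0,0,0],"fingers": -0.4},{"offset": [0,0,0.015],"rotation": [0,0,0],"fingers": -0.4},{"offset": [0,0,0.01],"rotation": [0,0,0],"fingers": -0.4},{"offset": [0,0,0.01],"rotation": [0,0,0],"fingers": -0.4},{"offset": [0,0,0],"rotation": [0,0,0],"fingers": -0.4},{"offset": [0,0,0],"rotation": [0,0,0],"fingers": -0.4}]'

```text
time_s: 19.05
position: [0.6458, 0.2031, 0.0288]
tool_rot: [0.0, -0.643, 0.766, -0.0]
contact_force: [0.5, 0.2, 0.9]
grip_width: 0.7
```

send_rows --plan '[{"offset": [0,0,0],"rotation": [0,0,0],"fingers": -0.2},{"offset": [0,0,0],"rotation": [0,0,0],"fingers": -0.05},{"offset": [0,0,0],"rotation": [0,0,0],"fingers": 0.05},{"offset": [0,0,0],"rotation": [0,0,0],"fingers": 0.12},{"offset": [0,0,0],"rotation": [0,0,0],"fingers": 0.2},{"offset": [0,0,0],"rotation": [0,0,0],"fingers": 0.5},{"offset": [0,0,0],"rotation": [0,0,0],"fingers": 0.5}]'

```text
time_s: 19.75
position: [0.6458, 0.2032, 0.0291]
tool_rot: [0.0, -0.643, 0.766, -0.0]
contact_force: [-1.1, -0.1, 5.3]
grip_width: 0.429
```

```bash
python3 -c "
from h import *
go([[.443,.2975,.12]])
"
```

```text
t 19.8 pos [0.6458 0.2032 0.0291] xyaw -100.01 tilt 0.05 F [-1.1 -0.1  5.3] w 0.429 q7 -2.33
tool delta to [0.443, 0.2975, 0.12] [-0.0576  0.2161 -0.091 ]
```

send_rows --plan '[{"offset": [0,0,-0.01],"rotation": [0,0,0],"fingers": 0.5},{"offset": [0,0,-0.02],"rotation": [0,0,0],"fingers": 0.5},{"offset": [0,0,-0.03],"rotation": [0,0,0],"fingers": 0.5},{"offset": [0,0,-0.03],"rotation": [0,0,0],"fingers": 0.5},{"offset": [-0.007,0.026,0],"rotation": [0,0,0],"fingers": 0.5},{"offset": [-0.01,0.038,0],"rotation": [0,0,0],"fingers": 0.5},{"offset": [-0.01,0.038,0],"rotation": [0,0,0],"fingers": 0.5},{"offset": [-0.01,0.038,0],"rotation": [0,0,0],"fingers": 0.5},{"offset": [-0.01,0.038,0],"rotation": [0,0,0],"fingers": 0.5},{"offset": [-0.0106,0.037,0],"rotation": [0,0,0],"fingers": 0.5}]'

```text
time_s: 20.75
position: [0.4424, 0.2975, 0.119]
tool_rot: [0.0, -0.643, 0.766, -0.0]
contact_force: [0.2, 1.1, 0.5]
grip_width: 0.426
```

send_rows --plan '[{"offset": [0,0,0],"rotation": [0,0,0],"fingers": 0.5},{"offset": [0,0,0],"rotation": [0,0,0],"fingers": 0.5},{"offset": [0,0,0],"rotation": [0,0,0],"fingers": 0.5}]'

```text
time_s: 21.05
position: [0.4451, 0.2966, 0.1187]
tool_rot: [0.0, -0.642, 0.767, -0.0]
contact_force: [-0.5, 0.2, 0.3]
grip_width: 0.423
```

```bash
python3 -c "
from h import *
go([[.4435,.297,.029]])
wr('w6')
"
```

```text
t 21.1 pos [0.4451 0.2966 0.1187] xyaw -100.08 tilt 0.07 F [-0.5  0.2  0.3] w 0.423 q7 -2.63
tool delta to [0.4435, 0.297, 0.029] [-0.0002  0.0017  0.0897]
```

View pics/w6.png

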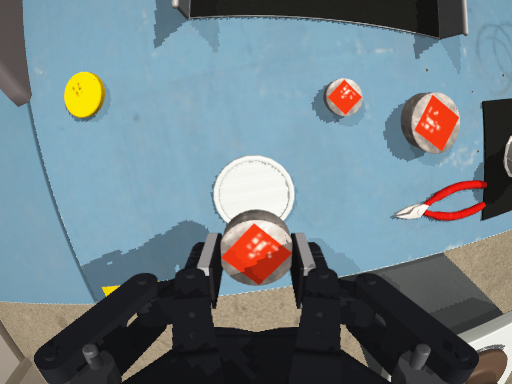

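The tin is held over the coaster; their columns, 254 and 256, nearly coincide. I'm lowering it.

send_rows --plan '[{"offset": [0,0.001,0.025],"rotation": [0,0,0],"fingers": 0.5},{"offset": [0,0,0.025],"rotation": [0,0,0],"fingers": 0.5},{"offset": [0,0,0.02],"rotation": [0,0,0],"fingers": 0.5},{"offset": [0,0,0.01],"rotation": [0,0,0],"fingers": 0.5},{"offset": [0,0,0.006],"rotation": [0,0,0],"fingers": 0.5},{"offset": [0,0,0],"rotation": [0,0,0],"fingers": 0.5},{"offset": [0,0,0],"rotation": [0,0,0],"fingers": 0.5}]'

```text
time_s: 21.8
position: [0.4434, 0.2975, 0.0329]
tool_rot: [0.0, -0.643, 0.766, -0.0]
contact_force: [-0.0, 0.2, -0.6]
grip_width: 0.427
```

```bash
python3 -c "
from h import *
go([[.4435,.297,.029]])
"
```

```text
t 21.8 pos [0.4434 0.2975 0.0329] xyaw -100.03 tilt 0.06 F [-0.   0.2 -0.6] w 0.427 q7 -2.69
tool delta to [0.4435, 0.297, 0.029] [ 0.0005 -0.0001  0.0039]
```

send_rows --plan '[{"offset": [0,0,0.002],"rotation": [0,0,0],"fingers": 0.5},{"offset": [0,0,0.002],"rotation": [0,0,0],"fingers": 0.5},{"offset": [0,0,0],"rotation": [0,0,0],"fingers": 0.5},{"offset": [0,0,0],"rotation": [0,0,0],"fingers": 0.1},{"offset": [0,0,0],"rotation": [0,0,0],"fingers": -0.1},{"offset": [0,0,0],"rotation": [0,0,0],"fingers": -0.3},{"offset": [0,0,0],"rotation": [0,0,0],"fingers": -0.4},{"offset": [0,0,0],"rotation": [0,0,0],"fingers": -0.4},{"offset": [0,0,-0.01],"rotation": [0,0,0],"fingers": -0.4},{"offset": [0,0,-0.03],"rotation": [0,0,0],"fingers": -0.4}]'

```text
time_s: 22.8
position: [0.4414, 0.2962, 0.067]
tool_rot: [-0.002, -0.643, 0.766, 0.0]
contact_force: [0.2, 0.5, -0.2]
grip_width: 0.697
```

send_rows --plan '[{"offset": [0,0,-0.04],"rotation": [0,0,0],"fingers": -0.5},{"offset": [0,0,-0.05],"rotation": [0,0,0],"fingers": -1},{"offset": [0.03,0,0],"rotation": [0,0,0],"fingers": -1},{"offset": [0.04,0,0],"rotation": [0,0,0],"fingers": -1},{"offset": [0.04,0,0],"rotation": [0,0,0],"fingers": -1},{"offset": [0.04,0,0],"rotation": [0,0,0],"fingers": -1},{"offset": [0,0,0],"rotation": [0,0,0],"fingers": -1},{"offset": [0,0,0],"rotation": [0,0,0],"fingers": -1}]'

```text
time_s: 23.6
position: [0.4171, 0.149, 0.1591]
tool_rot: [0.001, -0.642, 0.767, -0.0]
contact_force: [0.6, 0.8, -0.0]
grip_width: 1.002
```

```bash
python3 -c "
from h import *
f=wr('w7')
g=cams.grab_frame('scene');cv2.imwrite('pics/s7.png',g['image']);w=cloud(g)
def c(w,x,y,r,lo,hi):
  m=(np.hypot(w[...,0]-x,w[...,1]-y)<r)&(w[...,2]>lo)&(w[...,2]<hi);p=w[m]
  if len(p):print(m.sum(),p.mean(0).round(4),cv2.minEnclosingCircle(p[:,:2].astype(np.float32)))
for W in (w,cloud(cams.grab_frame('top'))):
  c(W,.438,-.108,.05,.06,.098);c(W,.438,.001,.05,.055,.075);c(W,.444,.297,.03,.014,.026);c(W,.444,.297,.05,.003,.012)
go([[.437,.0013,.163],[.437,-.109,.163]])
"
```

```text
353 [ 0.4328 -0.0987  0.0841] ((0.44015035033226013, -0.10650472342967987), 0.03223971650004387)
184 [0.4346 0.0078 0.0617] ((0.4373781085014343, 0.0019314534729346633), 0.028734683990478516)
192 [0.4442 0.2988 0.0195] ((0.44533711671829224, 0.29711368680000305), 0.020921185612678528)
220 [0.4413 0.3044 0.0053] ((0.4453030526638031, 0.29699021577835083), 0.04698914289474487)
700 [ 0.4348 -0.1061  0.09  ] ((0.436342716217041, -0.1093195453286171), 0.03091953694820404)
284 [ 0.4421 -0.005   0.0645] ((0.4369097054004669, 0.0005047149606980383), 0.026539243757724762)
230 [0.4426 0.2955 0.0207] ((0.4425002336502075, 0.2957906424999237), 0.01964602619409561)
439 [0.4416 0.2957 0.0054] ((0.44391635060310364, 0.2967333197593689), 0.04998278245329857)
t 23.8 pos [0.4171 0.1509 0.1587] xyaw -99.93 tilt 0.06 F [0.3 0.7 0.1] w 0.999 q7 -2.32
tool delta to [0.437, 0.0013, 0.163] [ 0.1439 -0.0454 -0.0044]
tool delta to [0.437, -0.109, 0.163] [ 0.2526 -0.0644 -0.0045]
```

View pics/w7.png

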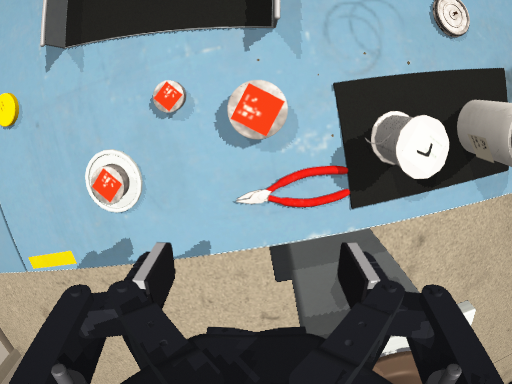

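The tin is in the coaster (tin (107,183), rim (114,181)), and the reel and dispenser are upright on the mat. I'll check the offset by rays.

```bash
python3 -c "
from h import *
f=cams.grab_frame('wrist'); im=f['image']; hs=cv2.cvtColor(im,cv2.COLOR_BGR2HSV)
def P(k,z): return np.array([ray(f,u,v,z)[:2] for u,v in k.reshape(-1,2)],np.float32)
m=cv2.inRange(hs,(90,60,40),(115,255,255)); m=cv2.bitwise_not(m)
k=[c for c in cv2.findContours(m,0,1)[0] if cv2.pointPolygonTest(c,(114,181),False)>=0][0]
print('coaster rim',cv2.minEnclosingCircle(P(k,.006)),cv2.fitEllipse(P(k,.006)*1000))
r=cv2.inRange(hs,(0,130,100),(14,255,255))
k=[c for c in cv2.findContours(r,0,1)[0] if cv2.boundingRect(c)[0]<140 and cv2.contourArea(c)>150][0]
print('tin label',cv2.minAreaRect(P(k,.02)))
"
```

```text
coaster rim ((0.442790687084198, 0.2970927357673645), 0.035948872566223145) ((442.8602294921875, 297.1726379394531), (68.42239379882812, 70.81309509277344), 20.736331939697266)
tin label ((0.44250601530075073, 0.2973107099533081), (0.026250245049595833, 0.02617783658206463), 39.204681396484375)
```

The tin is within 1 mm of the coaster centre. Now I'll turn to the bay-x grip and fetch the reel.

send_rows --plan '[{"offset": [0,0,0],"rotation": [0,0,-8.5],"fingers": -1},{"offset": [0,0,0],"rotation": [0,0,-8.5],"fingers": -1},{"offset": [0,0,0],"rotation": [0,0,-8.5],"fingers": -1},{"offset": [0,0,0],"rotation": [0,0,-8.5],"fingers": -1},{"offset": [0,0,0],"rotation": [0,0,-8.5],"fingers": -1},{"offset": [0,0,0],"rotation": [0,0,-8.5],"fingers": -1},{"offset": [0,0,0],"rotation": [0,0,-8.5],"fingers": -1},{"offset": [0,0,0],"rotation": [0,0,-8.5],"fingers": -1},{"offset": [0,0,0],"rotation": [0,0,-8.5],"fingers": -1},{"offset": [0,0,0],"rotation": [0,0,-8.5],"fingers": -1}]'

```text
time_s: 24.8
position: [0.4168, 0.1507, 0.1582]
tool_rot: [-0.0, 0.992, -0.127, -0.0]
contact_force: [-1.0, -0.1, -0.8]
grip_width: 1.001
```

send_rows --plan '[{"offset": [0,0,0],"rotation": [0,0,-5],"fingers": -1},{"offset": [0.0115,0.036,0],"rotation": [0,0,0],"fingers": -1},{"offset": [0.0115,0.036,0],"rotation": [0,0,0],"fingers": -1},{"offset": [0.0115,0.036,0],"rotation": [0,0,0],"fingers": -1},{"offset": [0.0115,0.036,0],"rotation": [0,0,0],"fingers": -1},{"offset": [0,0,0],"rotation": [0,0,0],"fingers": -1},{"offset": [0,0,0],"rotation": [0,0,0],"fingers": -1},{"offset": [0,0,0],"rotation": [0,0,0],"fingers": -1}]'

```text
time_s: 25.6
position: [0.4371, 0.0013, 0.1583]
tool_rot: [-0.0, 0.996, -0.086, -0.0]
contact_force: [-0.5, -0.0, -0.1]
grip_width: 1.0
```

```bash
python3 -c "
from h import *
go([[.4373,.0012,.044]])
"
```

```text
t 25.6 pos [0.4371 0.0013 0.1583] xyaw -9.89 tilt 0.04 F [-0.5 -0.  -0.1] w 1.0 q7 -0.49
tool delta to [0.4373, 0.0012, 0.044] [2.000e-04 1.000e-04 1.143e-01]
```

send_rows --plan '[{"offset": [0,0,0.03],"rotation": [0,0,0],"fingers": -0.9},{"offset": [0,0,0.025],"rotation": [0,0,0],"fingers": -0.8},{"offset": [0,0,0.02],"rotation": [0,0,0],"fingers": -0.75},{"offset": [0,0,0.02],"rotation": [0,0,0],"fingers": -0.75},{"offset": [0,0,0.012],"rotation": [0,0,0],"fingers": -0.75},{"offset": [0,0,0.007],"rotation": [0,0,0],"fingers": -0.75},{"offset": [0,0,0],"rotation": [0,0,0],"fingers": -0.75},{"offset": [0,0,0],"rotation": [0,0,0],"fingers": -0.75}]'

```text
time_s: 26.4
position: [0.4375, 0.0002, 0.0448]
tool_rot: [-0.0, 0.996, -0.087, 0.0]
contact_force: [-1.2, 0.0, -0.4]
grip_width: 0.872
```

send_rows --plan '[{"offset": [0,0,0],"rotation": [0,0,0],"fingers": -0.55},{"offset": [0,0,0],"rotation": [0,0,0],"fingers": -0.45},{"offset": [0,0,0],"rotation": [0,0,0],"fingers": -0.38},{"offset": [0,0,0],"rotation": [0,0,0],"fingers": -0.3},{"offset": [0,0,0],"rotation": [0,0,0],"fingers": -0.2},{"offset": [0,0,0],"rotation": [0,0,0],"fingers": 0.1},{"offset": [0,0,0],"rotation": [0,0,0],"fingers": 0.2}]'

```text
time_s: 27.1
position: [0.4369, -0.0004, 0.0447]
tool_rot: [0.0, 0.996, -0.087, 0.0]
contact_force: [-2.9, -1.1, 8.9]
grip_width: 0.631
```

```bash
python3 -c "
from h import *
go([[.6075,.1595,.163]])
"
```

```text
t 27.1 pos [ 4.369e-01 -4.000e-04  4.470e-02] xyaw -10.02 tilt 0.03 F [-2.9 -1.1  8.9] w 0.631 q7 -0.67
tool delta to [0.6075, 0.1595, 0.163] [ 0.1402 -0.1871 -0.1184]
```

send_rows --plan '[{"offset": [0,0,-0.01],"rotation": [0,0,0],"fingers": 0.2},{"offset": [0,0,-0.02],"rotation": [0,0,0],"fingers": 0.2},{"offset": [0,0,-0.03],"rotation": [0,0,0],"fingers": 0.2},{"offset": [0,0,-0.03],"rotation": [0,0,0],"fingers": 0.2},{"offset": [0.01,-0.013,-0.03],"rotation": [0,0,0],"fingers": 0.2},{"offset": [0.02,-0.027,0],"rotation": [0,0,0],"fingers": 0.2},{"offset": [0.025,-0.033,0],"rotation": [0,0,0],"fingers": 0.2},{"offset": [0.025,-0.033,0],"rotation": [0,0,0],"fingers": 0.2},{"offset": [0.025,-0.033,0],"rotation": [0,0,0],"fingers": 0.2},{"offset": [0.02,-0.027,0],"rotation": [0,0,0],"fingers": 0.2}]'

```text
time_s: 28.1
position: [0.59, 0.1431, 0.1644]
tool_rot: [-0.0, 0.996, -0.087, -0.0]
contact_force: [-0.5, 0.0, -3.4]
grip_width: 0.635
```

send_rows --plan '[{"offset": [0.014,-0.02,0],"rotation": [0,0,0],"fingers": 0.2},{"offset": [0,0,0],"rotation": [0,0,0],"fingers": 0.2},{"offset": [0,0,0.02],"rotation": [0,0,0],"fingers": 0.2},{"offset": [0,0,0.02],"rotation": [0,0,0],"fingers": 0.2},{"offset": [0,0,0.02],"rotation": [0,0,0],"fingers": 0.2},{"offset": [0,0,0],"rotation": [0,0,0],"fingers": 0.2},{"offset": [0,0,0],"rotation": [0,0,0],"fingers": 0.2}]'

```text
time_s: 28.8
position: [0.6058, 0.1582, 0.1046]
tool_rot: [0.0, 0.996, -0.087, -0.001]
contact_force: [0.2, -0.5, -2.1]
grip_width: 0.627
```

```bash
python3 -c "
from h import *
go([[.607,.1587,.045]])
"
```

```text
t 28.8 pos [0.6058 0.1582 0.1046] xyaw -10.03 tilt 0.06 F [ 0.2 -0.5 -2.1] w 0.627 q7 -0.83
tool delta to [0.607, 0.1587, 0.045] [ 0.0011 -0.0007  0.0596]
```

send_rows --plan '[{"offset": [0.001,-0.0005,0.02],"rotation": [0,0,0],"fingers": 0.2},{"offset": [0,0,0.02],"rotation": [0,0,0],"fingers": 0.2},{"offset": [0,0,0.01],"rotation": [0,0,0],"fingers": 0.2},{"offset": [0,0,0.006],"rotation": [0,0,0],"fingers": 0.2},{"offset": [0,0,0.003],"rotation": [0,0,0],"fingers": 0.2},{"offset": [0,0,0.001],"rotation": [0,0,0],"fingers": 0.2},{"offset": [0,0,0],"rotation": [0,0,0],"fingers": 0.2}]'

```text
time_s: 29.5
position: [0.6078, 0.1593, 0.045]
tool_rot: [-0.0, 0.996, -0.087, 0.0]
contact_force: [0.8, -0.5, -4.0]
grip_width: 0.632
```

```bash
python3 -c "
from h import *
go([[.607,.1587,.045]])
"
```

```text
t 29.5 pos [0.6078 0.1593 0.045 ] xyaw -10.01 tilt 0.06 F [ 0.8 -0.5 -4. ] w 0.632 q7 -0.87
tool delta to [0.607, 0.1587, 0.045] [-0.0007  0.0007  0.    ]
```

send_rows --plan '[{"offset": [-0.0005,0.0005,0.001],"rotation": [0,0,0],"fingers": 0.2},{"offset": [0,0,0.0005],"rotation": [0,0,0],"fingers": 0.2},{"offset": [0,0,0],"rotation": [0,0,0],"fingers": -0.2},{"offset": [0,0,0],"rotation": [0,0,0],"fingers": -0.5},{"offset": [0,0,0],"rotation": [0,0,0],"fingers": -0.7},{"offset": [0,0,0],"rotation": [0,0,0],"fingers": -0.75},{"offset": [0,0,0],"rotation": [0,0,0],"fingers": -0.75},{"offset": [0,0,-0.01],"rotation": [0,0,0],"fingers": -0.75},{"offset": [0,0,-0.02],"rotation": [0,0,0],"fingers": -0.75},{"offset": [0,0,-0.03],"rotation": [0,0,0],"fingers": -0.75}]'

```text
time_s: 30.5
position: [0.6058, 0.1584, 0.1025]
tool_rot: [0.0, 0.996, -0.087, -0.001]
contact_force: [0.2, -0.2, -0.0]
grip_width: 0.874
```

send_rows --plan '[{"offset": [0,0,-0.03],"rotation": [0,0,0],"fingers": -1},{"offset": [0,0,-0.03],"rotation": [0,0,0],"fingers": -1},{"offset": [-0.015,0.036,0],"rotation": [0,0,0],"fingers": -1},{"offset": [-0.015,0.037,0],"rotation": [0,0,0],"fingers": -1},{"offset": [-0.015,0.037,0],"rotation": [0,0,0],"fingers": -1},{"offset": [-0.015,0.037,0],"rotation": [0,0,0],"fingers": -1},{"offset": [-0.015,0.037,0],"rotation": [0,0,0],"fingers": -1},{"offset": [-0.015,0.037,0],"rotation": [0,0,0],"fingers": -1},{"offset": [-0.015,0.037,0],"rotation": [0,0,0],"fingers": -1},{"offset": [-0.015,0.036,0],"rotation": [0,0,0],"fingers": -1}]'

```text
time_s: 31.5
position: [0.4366, -0.1113, 0.1635]
tool_rot: [0.0, 0.996, -0.087, 0.0]
contact_force: [0.7, 0.1, 0.1]
grip_width: 1.0
```

send_rows --plan '[{"offset": [0,0,0],"rotation": [0,0,0],"fingers": -1},{"offset": [0,0,0],"rotation": [0,0,0],"fingers": -1},{"offset": [0,0,0],"rotation": [0,0,0],"fingers": -1}]'

```text
time_s: 31.8
position: [0.4383, -0.1091, 0.1634]
tool_rot: [-0.0, 0.996, -0.087, 0.001]
contact_force: [-0.8, 1.0, 1.2]
grip_width: 0.998
```

```bash
python3 -c "
from h import *
go([[.4365,-.109,.053]])
def c(w,x,y,r,lo,hi):
  m=(np.hypot(w[...,0]-x,w[...,1]-y)<r)&(w[...,2]>lo)&(w[...,2]<hi);p=w[m]
  if len(p):print(m.sum(),p.mean(0).round(4),cv2.minEnclosingCircle(p[:,:2].astype(np.float32)))
for n in('top','scene'):
  c(cloud(cams.grab_frame(n)),.606,.16,.05,.055,.08)
"
```

```text
t 31.8 pos [ 0.4383 -0.1091  0.1634] xyaw -9.95 tilt 0.08 F [-0.8  1.   1.2] w 0.998 q7 -0.24
tool delta to [0.4365, -0.109, 0.053] [-0.0019  0.0002  0.1104]
438 [0.6065 0.161  0.0639] ((0.6068605780601501, 0.16118022799491882), 0.027885038405656815)
239 [0.6078 0.1642 0.0623] ((0.6091417670249939, 0.16290609538555145), 0.028249192982912064)
```

The reel is back within about 2 mm. Now the dispenser.

send_rows --plan '[{"offset": [-0.001,0,0.03],"rotation": [0,0,0],"fingers": -0.9},{"offset": [0,0,0.025],"rotation": [0,0,0],"fingers": -0.85},{"offset": [0,0,0.02],"rotation": [0,0,0],"fingers": -0.85},{"offset": [0,0,0.02],"rotation": [0,0,0],"fingers": -0.85},{"offset": [0,0,0.01],"rotation": [0,0,0],"fingers": -0.85},{"offset": [0,0,0.005],"rotation": [0,0,0],"fingers": -0.85},{"offset": [0,0,0],"rotation": [0,0,0],"fingers": -0.85}]'

```text
time_s: 32.6
position: [0.4366, -0.1093, 0.0526]
tool_rot: [-0.0, 0.996, -0.087, -0.0]
contact_force: [0.0, 0.8, 0.3]
grip_width: 0.926
```

send_rows --plan '[{"offset": [0,0,0],"rotation": [0,0,0],"fingers": -0.65},{"offset": [0,0,0],"rotation": [0,0,0],"fingers": -0.55},{"offset": [0,0,0],"rotation": [0,0,0],"fingers": -0.48},{"offset": [0,0,0],"rotation": [0,0,0],"fingers": -0.4},{"offset": [0,0,0],"rotation": [0,0,0],"fingers": -0.3},{"offset": [0,0,0],"rotation": [0,0,0],"fingers": 0.1},{"offset": [0,0,0],"rotation": [0,0,0],"fingers": 0.1}]'

```text
time_s: 33.3
position: [0.4375, -0.1101, 0.0539]
tool_rot: [0.0, 0.996, -0.087, 0.001]
contact_force: [0.2, -0.1, 8.1]
grip_width: 0.711
```

```bash
python3 -c "
from h import *
go([[.4365,-.109,.053],[.6237,.256,.173]])
"
```

```text
t 33.3 pos [ 0.4375 -0.1101  0.0539] xyaw -10.03 tilt 0.14 F [ 0.2 -0.1  8.1] w 0.711 q7 -0.4
tool delta to [0.4365, -0.109, 0.053] [-0.0012 -0.0009  0.0009]
tool delta to [0.6237, 0.256, 0.173] [ 0.1198 -0.3929 -0.119 ]
```

send_rows --plan '[{"offset": [0,0,-0.01],"rotation": [0,0,0],"fingers": 0.1},{"offset": [0,0,-0.02],"rotation": [0,0,0],"fingers": 0.1},{"offset": [0,0,-0.03],"rotation": [0,0,0],"fingers": 0.1},{"offset": [0,0,-0.03],"rotation": [0,0,0],"fingers": 0.1},{"offset": [0.003,-0.01,-0.03],"rotation": [0,0,0],"fingers": 0.1},{"offset": [0.006,-0.02,0],"rotation": [0,0,0],"fingers": 0.1},{"offset": [0.009,-0.03,0],"rotation": [0,0,0],"fingers": 0.1},{"offset": [0.012,-0.04,0],"rotation": [0,0,0],"fingers": 0.1},{"offset": [0.012,-0.04,0],"rotation": [0,0,0],"fingers": 0.1},{"offset": [0.012,-0.04,0],"rotation": [0,0,0],"fingers": 0.1}]'

```text
time_s: 34.3
position: [0.521, 0.0591, 0.1733]
tool_rot: [0.0, 0.996, -0.088, -0.0]
contact_force: [0.3, -0.8, -2.1]
grip_width: 0.714
```

send_rows --plan '[{"offset": [0.012,-0.04,0],"rotation": [0,0,0],"fingers": 0.1},{"offset": [0.012,-0.04,0],"rotation": [0,0,0],"fingers": 0.1},{"offset": [0.012,-0.04,0],"rotation": [0,0,0],"fingers": 0.1},{"offset": [0.012,-0.04,0],"rotation": [0,0,0],"fingers": 0.1},{"offset": [0.009,-0.03,0],"rotation": [0,0,0],"fingers": 0.1},{"offset": [0.006,-0.016,0],"rotation": [0,0,0],"fingers": 0.1},{"offset": [0.003,-0.007,0],"rotation": [0,0,0],"fingers": 0.1},{"offset": [0,0,0.03],"rotation": [0,0,0],"fingers": 0.1},{"offset": [0,0,0],"rotation": [0,0,0],"fingers": 0.1},{"offset": [0,0,0],"rotation": [0,0,0],"fingers": 0.1}]'

```text
time_s: 35.3
position: [0.6225, 0.2548, 0.1426]
tool_rot: [0.001, 0.996, -0.088, -0.001]
contact_force: [0.9, -0.9, -1.7]
grip_width: 0.71
```

```bash
python3 -c "
from h import *
go([[.6237,.256,.054]])
wr('w8')
"
```

```text
t 35.3 pos [0.6225 0.2548 0.1426] xyaw -10.07 tilt 0.14 F [ 0.9 -0.9 -1.7] w 0.71 q7 -0.94
tool delta to [0.6237, 0.256, 0.054] [ 0.0011 -0.0016  0.0886]
```

View pics/w8.png

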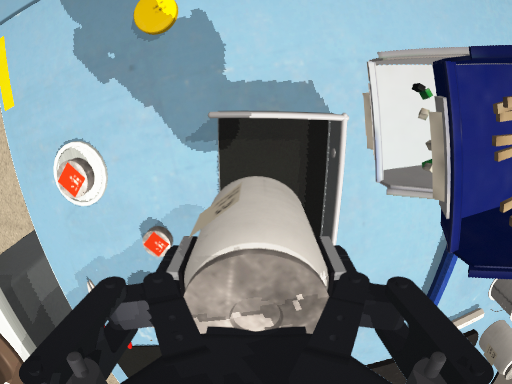

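The dispenser is upright in the jaws above its place in the bay, and the tin is still in the coaster at (78,176). I'm lowering.

send_rows --plan '[{"offset": [0.001,-0.001,0.025],"rotation": [0,0,0],"fingers": 0.1},{"offset": [0,0,0.025],"rotation": [0,0,0],"fingers": 0.1},{"offset": [0,0,0.02],"rotation": [0,0,0],"fingers": 0.1},{"offset": [0,0,0.01],"rotation": [0,0,0],"fingers": 0.1},{"offset": [0,0,0.004],"rotation": [0,0,0],"fingers": 0.1},{"offset": [0,0,0.002],"rotation": [0,0,0],"fingers": 0.1},{"offset": [0,0,0],"rotation": [0,0,0],"fingers": 0.1}]'

```text
time_s: 36.05
position: [0.6247, 0.2574, 0.0579]
tool_rot: [-0.0, 0.996, -0.087, 0.001]
contact_force: [-0.6, 0.5, -1.3]
grip_width: 0.711
```

```bash
python3 -c "
from h import *
go([[.6237,.256,.054]])
"
```

```text
t 36.0 pos [0.6247 0.2574 0.0579] xyaw -10.02 tilt 0.08 F [-0.6  0.5 -1.3] w 0.711 q7 -0.99
tool delta to [0.6237, 0.256, 0.054] [-0.0008  0.0015  0.0039]
```

send_rows --plan '[{"offset": [-0.0005,0.001,0.002],"rotation": [0,0,0],"fingers": 0.1},{"offset": [0,0,0.0015],"rotation": [0,0,0],"fingers": 0.1},{"offset": [0,0,0.001],"rotation": [0,0,0],"fingers": 0.1},{"offset": [0,0,0],"rotation": [0,0,0],"fingers": -0.2},{"offset": [0,0,0],"rotation": [0,0,0],"fingers": -0.5},{"offset": [0,0,0],"rotation": [0,0,0],"fingers": -0.75},{"offset": [0,0,0],"rotation": [0,0,0],"fingers": -0.82},{"offset": [0,0,0],"rotation": [0,0,0],"fingers": -0.82},{"offset": [0,0,-0.01],"rotation": [0,0,0],"fingers": -0.82},{"offset": [0,0,-0.02],"rotation": [0,0,0],"fingers": -0.82}]'

```text
time_s: 37.05
position: [0.6225, 0.2558, 0.0815]
tool_rot: [0.001, 0.996, -0.087, -0.001]
contact_force: [0.9, -0.9, 0.7]
grip_width: 0.91
```

send_rows --plan '[{"offset": [0,0,-0.03],"rotation": [0,0,0],"fingers": -0.82},{"offset": [0,0,-0.04],"rotation": [0,0,0],"fingers": -1},{"offset": [0,0,-0.03],"rotation": [0,0,0],"fingers": -1},{"offset": [-0.015,0.037,0],"rotation": [0,0,0],"fingers": -1},{"offset": [-0.015,0.037,0],"rotation": [0,0,0],"fingers": -1},{"offset": [-0.015,0.037,0],"rotation": [0,0,0],"fingers": -1},{"offset": [-0.015,0.037,0],"rotation": [0,0,0],"fingers": -1},{"offset": [-0.015,0.037,0],"rotation": [0,0,0],"fingers": -1},{"offset": [-0.015,0.037,0],"rotation": [0,0,0],"fingers": -1},{"offset": [0,0,0],"rotation": [0,0,0],"fingers": -1}]'

```text
time_s: 38.05
position: [0.4939, 0.048, 0.1825]
tool_rot: [0.002, 0.996, -0.09, -0.001]
contact_force: [-0.2, 0.7, -0.5]
grip_width: 0.998
```

```bash
python3 -c "
from h import *
go([])
def c(w,x,y,r,lo,hi):
  m=(np.hypot(w[...,0]-x,w[...,1]-y)<r)&(w[...,2]>lo)&(w[...,2]<hi);p=w[m]
  if len(p):print(m.sum(),p.mean(0).round(4),cv2.minEnclosingCircle(p[:,:2].astype(np.float32)))
for n in('top','scene'):
  f=cams.grab_frame(n);w=cloud(f);cv2.imwrite('pics/end_%s.png'%n,f['image'])
  print(n);c(w,.624,.255,.06,.083,.12);c(w,.606,.16,.05,.055,.08);c(w,.444,.297,.03,.014,.026)
"
```

```text
t 38.0 pos [0.4939 0.048  0.1825] xyaw -10.34 tilt 0.25 F [-0.2  0.7 -0.5] w 0.998 q7 -0.62
top
511 [0.6217 0.2554 0.0932] ((0.6225763559341431, 0.25522494316101074), 0.029617618769407272)
438 [0.6065 0.161  0.0639] ((0.6067231893539429, 0.1614232212305069), 0.027624161913990974)
230 [0.4425 0.2953 0.021 ] ((0.44274893403053284, 0.2954840064048767), 0.019661642611026764)
scene
342 [0.6231 0.2595 0.0916] ((0.6255233883857727, 0.25691497325897217), 0.029926950111985207)
240 [0.6078 0.1644 0.0625] ((0.6084240078926086, 0.1624664068222046), 0.02782578207552433)
192 [0.444  0.299  0.0195] ((0.4449913501739502, 0.2971406579017639), 0.0215893667191267)
```

View pics/end_scene.png

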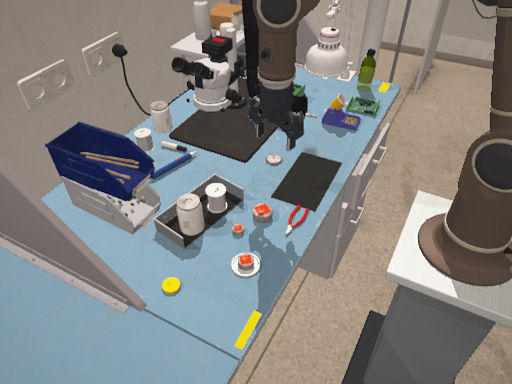

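The scene view shows the dispenser (190,215) and reel (216,197) upright in the bay and the tin in the coaster (246,262). The cutters, lid and wick are where they were, and the arm is clear. I'll let things settle and hand in.

send_rows --plan '[{"offset": [0,0,0],"rotation": [0,0,0],"fingers": -1},{"offset": [0,0,0],"rotation": [0,0,0],"fingers": -1},{"offset": [0,0,0],"rotation": [0,0,0],"fingers": -1},{"offset": [0,0,0],"rotation": [0,0,0],"fingers": -1}]'

```text
time_s: 38.55
position: [0.4964, 0.0541, 0.1822]
tool_rot: [-0.0, 0.996, -0.087, -0.0]
contact_force: [-0.9, -0.1, -1.1]
grip_width: 0.998
```

```bash
python3 -c "
from h import *
go([]); print(ticket.sign_off())"
```

```text
t 38.5 pos [0.4964 0.0541 0.1822] xyaw -9.94 tilt 0.03 F [-0.9 -0.1 -1.1] w 0.998 q7 -0.62
the job is handed in; nothing more can be done
None
```

The job is done and handed in at about 38.5 s of the 128 s allowed; the hand-in gave no verdict. I stood the dispenser and then the reel on the side mat, set the tin in the coaster, and put the reel and then the dispenser back in the bay.

- **Dispenser and reel:** Both are upright in the bay. In the top and scene cameras each is within about 2 mm of its starting position (15 mm allowed).
- **Tin:** It lies flat in the coaster. The wrist camera put it within 1 mm of the coaster's centre (12 mm allowed). The top and scene cameras differ by about 2–4 mm on its absolute position, which is roughly the calibration error.
- **Bystanders and arm:** In the last picture the cutters, lid and wick look unmoved; I checked these by eye only. The gripper is open and clear of everything.
- **Failed checks:** One move call was refused for missing keys before anything moved. With the tin still in the bay, the top camera could not see the dispenser past the arm. The wrist picture showed it standing, and both cameras confirmed it before I put it back.

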